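# Show the crystal bell: lever the glass lid up and ease it down

## Robot

A 7-joint arm with a two-finger parallel gripper is mounted at the origin on the work surface. World frame = base frame: x ahead of the robot, y to its left, z up, the work surface at z = 0. Lengths are in m, angles in rad, forces in N, time in s.
With the tool pointing down it reaches from about 0.425 to 1.025 m from the base axis. Payload 3.6 kg.
Tool frame: the origin (TCP) lies between the finger pads; the fingertips stand 14 mm ahead of it and the grasp point (between the pads) lies 5 mm behind it (finger_overhang is the distance from the TCP to the fingertips, in m); x points along the fingers, z is the direction in which the jaws open and shut, and the axes are right-handed (so a half turn about x gives the same grasp; the last joint's range is limited). The gripper opens to 85 mm and grips with 20 to 120 N. Pads are 22 mm wide; open, the fingers measure 114 mm over their backs; the gripper's body (76 mm by 85 mm) begins 54 mm behind the grasp point. The pads swing forward as they close: fully open they stand 13 mm farther back than shut.
Start: joints at [1.127, 0.591, 0.048, 1.609, -0.033, 0.943, -0.034], TCP at [0.248, -0.681, 0.245] pointing down, gripper open.
Joint ranges: [-2.69, 2.69], [-0.47, 2.24], [-1.27, 1.36], [0.19, 2.51], [-1.53, 4.68], [0.08, 2.07], [-3.09, 3.09]. Speed limits (rad/s): [2.57, 2.57, 3.14, 3.14, 3.14, 3.14, 3.14].

## Interface

Orientations are given as a rotation vector (axis times angle).
In Python, from plant import get_state, camera, get_calibration, job_done, finger_overhang gives the robot as it stands.
- The arm moves only by the tool jog_arm, never from a script. Its argument "plan" is a list that holds one entry, the list of rows, each a list of 7 numbers: the shift along the tool's x, y, z in m, then the turn, a rotation vector about the tool's x, y, z in rad, then the closure, from 0 (fully open) to 1 (shut). In form: [[[tx, ty, tz, rx, ry, rz, hand], ...]]. A call has 1 to 10 rows; each row is the pose to reach, as a shift and turn from the pose measured when the call began, along the tool's axes at that moment; what a row does not reach only later rows make up. A row lasts 1/12 s, in which the tool goes at most 41.7 mm and 7.16 degrees, less where a joint would pass 70% of its speed; a pose out of reach is approached as far as the arm can. A call with a gripper value outside its range is refused whole. The fingers move at their own pace and stop on an object; "squeeze" is the grip in N (left out, the last holds). Time passes only in rows, so rows that repeat a pose let the fingers close. It gives the time, the measured TCP pose, the force and the opening at its end, in the units of the state.
- get_state(): the state, without advancing time (a new reading comes with each control period).
- camera(name): name is "side" or "top"; returns the picture (384x512x3 uint8, red, green, blue); there is no depth.
- get_calibration(name): a dict with "camera_matrix" (3x3 intrinsics, pixels), "k1" (the pictures are not rectified: a ray, as slopes to the right and down, at radius r is drawn at 1 + k1 r^2 times it, then the intrinsics apply), "cam_to_world" (4x4, takes a point from camera to world coordinates). Camera axes: x right, y up, looking along -z (the intrinsics and any distortion apply to the point x, -y, -z); pixel columns grow to the right and rows downward; lengths in m; the calibration is good to about 2 mm. A picture is of the moment at which its call begins. get_calibration takes no time and is no camera call.
- job_done(): hands the job in, once; it reports no verdict.
The state is a dict: "t": time; "qpos": joint angles; "joint_velocities": joint speeds; "effort": joint torques, N m; "position": TCP position; "orientation": TCP orientation; "wrist_force": force on the tool from outside, world axes, zero at the start; "torque": the same for the moment, N m; "opening": finger opening in m.
Only numpy, scipy, OpenCV 4.12 (cv2) and the standard library are available. Lean on these libraries where they do the work, as an engineer would, in place of code of your own. Each camera call takes 0.05 s, during which the arm holds its last target. There are 200 camera calls.

## Task

A guest wants a look at the cut crystal bell: with a fingertip, press the lever in front of the bay where the bell stands all the way down, so that this bay's glass lid is fully open, and keep it open for three seconds. Then let the lever come up slowly under the finger, over about three seconds, so that the lid closes without slamming, and take the hand away. Keep the other two lids shut, work the lid only by its lever without touching the glass, and leave the bell and everything else where it stands.

Things in the scene. Friction and masses are not known exactly. Their poses are not given: they have to be found in the camera images.
- case: varnished ash display case, fixed, 150 deep (x) by 400 wide (y) by 130 high, origin at the centre of its underside; x points away from the robot (its front with the levers faces -x), y to the robot's left, z up; it stands at any yaw up to 0.18 rad. It has three equal bays side by side, left, middle and right, each with a glass lid and a lever of its own; its locks are open
- bay_left (a point): centre of the floor of the left bay, 40 above the counter, at case y = +130 mm; bay inside 126 deep by about 120 wide
- pad_left (a point): middle of the upper face of the finger pad of the left bay's chrome lever: pad 34 long (x) by 40 wide (y) by 8 thick, 103 mm in front of the case, at case y = +130 mm, about 100 mm above the counter at rest.
- lever_left (a joint): angle of the left lever in rad, 0 at rest (sloping up towards the robot by 0.22 rad) to 0.46 at its lower stop, which takes the pad down 42 mm, hardly sideways. Its pivot is at the case's front, 75 above the counter, 95 mm from the pad's middle. Pressing takes about 3 to 12 N; when let go it springs up, driven by the lid's weight
- lid_left (a joint): angle of the left lid in rad, 0 shut to 1.0 fully open (at the lever's stop). Linked to its lever: lid angle = 2.17 x lever angle. The lid falls shut by its own weight when the lever is let go
- lid_edge_left (a point): middle of the front edge of the left bay's lid: clear glass in a chrome frame, 150 deep by 124 wide by 6 thick; hinged at the back edge of the case top, 126 above the counter; this front edge rises about 126 mm and moves back 69 mm as it opens
- bay_middle (a point): centre of the floor of the middle bay, 40 above the counter, at case y = 0 mm; bay inside 126 deep by about 120 wide
- pad_middle (a point): middle of the upper face of the finger pad of the middle bay's chrome lever: pad 34 long (x) by 40 wide (y) by 8 thick, 103 mm in front of the case, at case y = 0 mm, about 100 mm above the counter at rest.
- lever_middle (a joint): angle of the middle lever in rad, 0 at rest (sloping up towards the robot by 0.22 rad) to 0.46 at its lower stop, which takes the pad down 42 mm, hardly sideways. Its pivot is at the case's front, 75 above the counter, 95 mm from the pad's middle. Pressing takes about 3 to 12 N; when let go it springs up, driven by the lid's weight
- lid_middle (a joint): angle of the middle lid in rad, 0 shut to 1.0 fully open (at the lever's stop). Linked to its lever: lid angle = 2.17 x lever angle. The lid falls shut by its own weight when the lever is let go
- lid_edge_middle (a point): middle of the front edge of the middle bay's lid: clear glass in a chrome frame, 150 deep by 124 wide by 6 thick; hinged at the back edge of the case top, 126 above the counter; this front edge rises about 126 mm and moves back 69 mm as it opens
- bay_right (a point): centre of the floor of the right bay, 40 above the counter, at case y = -130 mm; bay inside 126 deep by about 120 wide
- pad_right (a point): middle of the upper face of the finger pad of the right bay's chrome lever: pad 34 long (x) by 40 wide (y) by 8 thick, 103 mm in front of the case, at case y = -130 mm, about 100 mm above the counter at rest.
- lever_right (a joint): angle of the right lever in rad, 0 at rest (sloping up towards the robot by 0.22 rad) to 0.46 at its lower stop, which takes the pad down 42 mm, hardly sideways. Its pivot is at the case's front, 75 above the counter, 95 mm from the pad's middle. Pressing takes about 3 to 12 N; when let go it springs up, driven by the lid's weight
- lid_right (a joint): angle of the right lid in rad, 0 shut to 1.0 fully open (at the lever's stop). Linked to its lever: lid angle = 2.17 x lever angle. The lid falls shut by its own weight when the lever is let go
- lid_edge_right (a point): middle of the front edge of the right bay's lid: clear glass in a chrome frame, 150 deep by 124 wide by 6 thick; hinged at the back edge of the case top, 126 above the counter; this front edge rises about 126 mm and moves back 69 mm as it opens
- bell_mid (a point): centre of the small cut crystal bell, half-way up: clear, 76 high, flared skirt 50 across at the foot, thin neck and knob handle above; it stands in one of the three bays, on the bay floor
- bangle_mid (a point): centre of the hammered silver bangle lying in another bay: ring 66 across, 12 high
- tower_mid (a point): centre of the bronze round-tower figurine in the remaining bay: slim tapering tower with conical cap, 42 across the foot, 79 high
- ring_box_mid (a point): centre of the loose navy lacquered ring box, 46 x 46 x 38 high, on the counter between two levers
- dish_mid (a point): centre of the loose amber glass ring dish, 66 across, 20 high, on the counter between two levers
- cone_mid (a point): centre of a loose marble ring cone, 44 across, 74 high, left of the case
- loupe_mid (a point): centre of a loose eyeglass loupe, 34 across, 26 high, right of the case
- gift_box_mid (a point): centre of a loose white gift box, 94 x 94 x 54 high, right of the case

How it is judged:
By the outcome, as a careful person would: the job done as asked, in the order asked, and still so for the second after the job is handed in, with the robot touching nothing.
It also fails if it takes over 48 s, if anything falls off the work surface, if the arm or the gripper's body presses on something with over 40 N, if the wrist force passes 120 N, or if a joint passes its speed limit or range.

## Working session

There is one attempt and no reset: what is moved stays moved. The work goes in short steps, Python scripts to look and compute and a tool call to move; the robot and the scene stay as the last step left them, time stands still between calls to the robot, and variables do not carry over. Pictures are saved under pics/ and viewed, and the job is handed in when it is done.

Besides the shell and the picture viewer there is one more tool, called after ">>>" as a command line: name --argument value ..., lists and objects as JSON in quotes. jog_arm: Moves the arm, as the interface text tells. Its arguments: {"type":"object","properties":{"plan":{"type":"array","items":{"type":"array","items":{"type":"array","items":{"type":"number"}}}},"squeeze":{"type":"number"}},"required":["plan"]}

```bash
mkdir -p pics; python3 - <<'E'
from plant import *
import cv2
s=get_state();print({k:s[k] for k in('t','position','orientation','wrist_force','opening')},finger_overhang)
for n in('side','top'):
    cv2.imwrite(f'pics/{n}0.png',cv2.cvtColor(camera(n),cv2.COLOR_RGB2BGR)); print(n,get_calibration(n))
E
```

```text
{'t': 0.0, 'position': array([ 0.24816232, -0.68034664,  0.24411899]), 'orientation': array([ 0.94899998,  1.35664278, -0.9470325 ]), 'wrist_force': array([ 0.22808876,  0.43919518, -0.08944871]), 'opening': 0.08533927897077209} 0.014
side {'camera_matrix': array([[435.70492955,   0.        , 255.09952926],
       [  0.        , 435.70492955, 191.70250582],
       [  0.        ,   0.        ,   1.        ]]), 'k1': 0.0414895465807947, 'cam_to_world': array([[ 0.94564181,  0.2312633 , -0.22864568,  0.30499978],
       [-0.32508117,  0.65240869, -0.68460583, -0.85515103],
       [-0.00915377,  0.7217203 ,  0.69212428,  0.96831687],
       [ 0.        ,  0.        ,  0.        ,  1.        ]])}
top {'camera_matrix': array([[478.66281929,   0.        , 252.25516542],
       [  0.        , 478.66281929, 189.10590963],
       [  0.        ,   0.        ,   1.        ]]), 'k1': 0.0376771137358048, 'cam_to_world': array([[-1.78185448e-02,  9.96132250e-01, -8.60409230e-02,
         5.03119536e-01],
       [-9.99837790e-01, -1.79783619e-02, -1.08287564e-03,
         3.57633179e-03],
       [-2.62556220e-03,  8.60076710e-02,  9.96291015e-01,
         1.35664338e+00],
       [ 0.00000000e+00,  0.00000000e+00,  0.00000000e+00,
         1.00000000e+00]])}
```

View pics/side0.png

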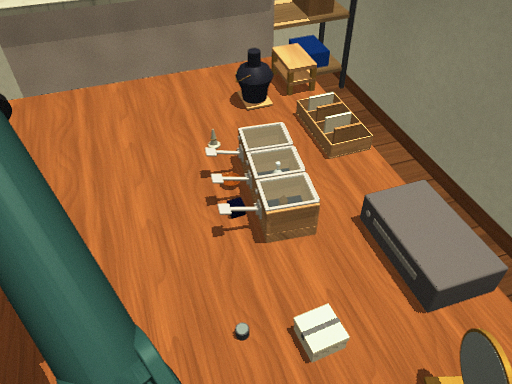

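View pics/top0.png

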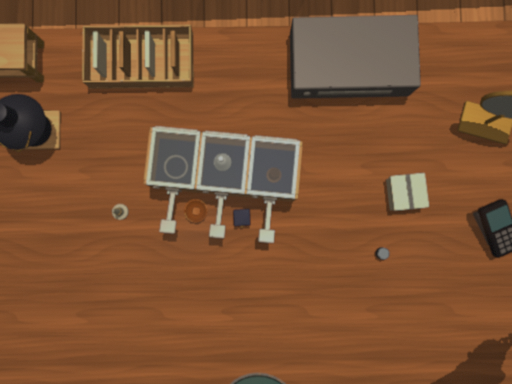

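```bash
python3 - <<'E'
import cv2,numpy as np
a=cv2.imread('pics/top0.png')[120:250,140:310];b=cv2.imread('pics/side0.png')[115:245,195:325]
cv2.imwrite('pics/z_top.png',cv2.resize(a,None,fx=4.5,fy=4.5,interpolation=2))
cv2.imwrite('pics/z_side.png',cv2.resize(b,None,fx=4.5,fy=4.5,interpolation=2))
E
```

```text
(no output)
```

View pics/z_top.png

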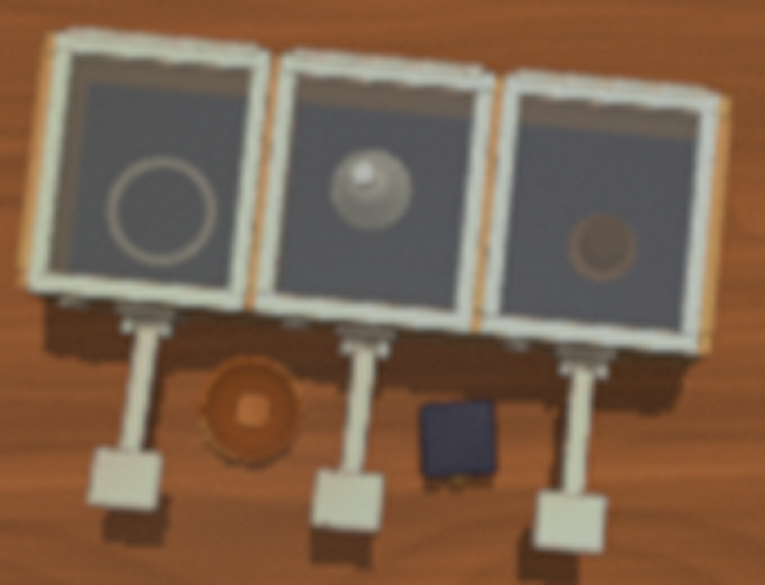

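View pics/z_side.png

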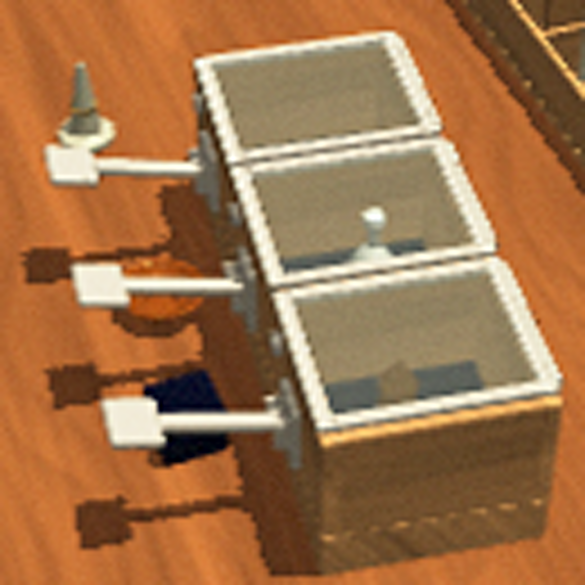

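The bell (clear dome with knob) stands in the middle bay; the bangle is in the left bay and the tower in the right. In the top zoom the middle pad is at (347,501), left at (125,479) and right at (571,522); in the side zoom they are at (101,285), (72,164) and (131,420).

```bash
cat > h.py <<'E'
from plant import *
import cv2,numpy as np
from scipy.spatial.transform import Rotation as R
def ray(n,uv):
    c=get_calibration(n);K=c['camera_matrix'];T=c['cam_to_world']
    p=cv2.undistortPoints(np.array([[uv]],float),K,np.array([c['k1'],0,0,0]))[0,0]
    d=T[:3,:3]@[p[0],-p[1],-1];return T[:3,3],d/np.linalg.norm(d)
def tri(a,b):
    (o,d),(p,e)=ray('top',a),ray('side',b)
    s=np.linalg.lstsq(np.c_[d,-e],p-o,rcond=None)[0]
    x,y=o+s[0]*d,p+s[1]*e;return (x+y)/2,np.linalg.norm(x-y)
E
python3 - <<'E'
from h import *
P=[]
for t,s in(((125,479),(72,164)),((347,501),(101,285)),((571,522),(131,420))):
    p,e=tri(np.array(t)/4.5+[140,120],np.array(s)/4.5+[195,115]);P.append(p);print(p,e)
d=P[0]-P[2];print('dist',np.linalg.norm(d),'yaw',np.arctan2(-d[0],d[1]))
o,r=ray('top',np.array([347,501])/4.5+[140,120]);print('at z=.1',o+r*(.1-o[2])/r[2])
s=get_state();print(R.from_rotvec(s['orientation']).as_matrix(),s['position'])
E
```

```text
[0.51874062 0.22747848 0.09910759] 0.002231042349416982
[0.50398089 0.09863453 0.09752989] 0.0030175962346373738
[ 0.48857446 -0.03117849  0.10080304] 0.0010706296011673314
dist 0.260415636075493 yaw -0.11610165743970273
at z=.1 [0.50251072 0.09878239 0.1       ]
[[-7.92764663e-04  9.39428479e-01  3.42744079e-01]
 [ 1.83716862e-03  3.42744977e-01 -9.39426690e-01]
 [-9.99997998e-01 -1.15065616e-04 -1.99760463e-03]] [ 0.24821404 -0.68041837  0.24426862]
```

>>> jog_arm --plan '[[[0,0.015,-0.014,0,0,0,1],[0,0.044,-0.041,0,0,0,1],[0,0.073,-0.068,0.05,0,0,1],[0,0.103,-0.095,0.1,0,0,1],[0,0.132,-0.122,0.15,0,0,1],[0,0.162,-0.149,0.2,0,0,1],[0,0.191,-0.176,0.25,0,0,1],[0,0.22,-0.203,0.3,0,0,1],[0,0.25,-0.23,0.35,0,0,1],[0,0.279,-0.257,0.4,0,0,1]]]' --squeeze 40

```text
t: 0.93
position: [0.4227, -0.3413, 0.2445]
orientation: [1.249, 1.186, -1.248]
wrist_force: [0.4, -0.7, 0.6]
opening: -0.0003
```

```bash
cat > d.py <<'E'
from h import *
import sys
s=get_state();M=R.from_rotvec(s['orientation']).as_matrix()
g=np.array([float(v) for v in sys.argv[1:4]]);yaw=-.116
G=np.c_[[0,0,-1],[np.cos(yaw),np.sin(yaw),0],[np.sin(yaw),-np.cos(yaw),0]]
np.set_printoptions(precision=4,suppress=True)
print(s['t'],s['position'],s['opening'],s['wrist_force'],s['qpos']);print('shift',M.T@(g-s['position']),'turn',R.from_matrix(M.T@G).as_rotvec())
E
python3 d.py .503 .0987 .16
```

```text
0.9333 [ 0.4227 -0.3413  0.2445] -0.0002521106660656217 [ 0.3728 -0.7367  0.5582] [ 0.5082  0.3672  0.1147  2.0227 -0.0616  0.7571 -0.9632]
shift [ 0.0854  0.0572 -0.4434] turn [ 0.0634 -0.0022  0.0013]
```

>>> jog_arm --plan '[[[0,0.005,-0.038,0.06,0,0,1],[0,0.01,-0.078,0.063,0,0,1],[0,0.015,-0.118,0.063,0,0,1],[0.01,0.02,-0.158,0.063,0,0,1],[0.02,0.026,-0.198,0.063,0,0,1],[0.03,0.031,-0.238,0.063,0,0,1],[0.04,0.036,-0.278,0.063,0,0,1],[0.045,0.041,-0.318,0.063,0,0,1],[0.05,0.046,-0.358,0.063,0,0,1],[0.06,0.051,-0.398,0.063,0,0,1]]]'

```text
t: 1.77
position: [0.4948, 0.0556, 0.1855]
orientation: [1.296, 1.154, -1.293]
wrist_force: [1.6, 0.1, 0.2]
opening: 0.0001
```

```bash
python3 d.py .503 .0987 .14
```

```text
1.7667 [0.4948 0.0556 0.1855] 0.00012483863244536637 [1.5515 0.1065 0.173 ] [-0.236   0.399   0.0446  2.1667 -0.0362  0.5761 -1.8511]
shift [ 0.0456  0.0032 -0.0437] turn [ 0.0002 -0.0024  0.0003]
```

>>> jog_arm --plan '[[[0.01,0.001,-0.02,0,-0.002,0,1],[0.02,0.003,-0.035,0,-0.002,0,1],[0.033,0.003,-0.0435,0,-0.002,0,1],[0.0455,0.003,-0.0435,0,-0.002,0,1],[0.0455,0.003,-0.0435,0,-0.002,0,1],[0.0455,0.003,-0.0435,0,-0.002,0,1]]]'

```text
t: 2.27
position: [0.5021, 0.0983, 0.1395]
orientation: [1.292, 1.154, -1.296]
wrist_force: [0.1, -0.0, 0.1]
opening: -0.0002
```

```bash
python3 d.py .503 .0987 .114; python3 - <<'E'
from h import *
a=camera('top')[120:250,140:310];b=camera('side')[115:245,195:325]
b=cv2.resize(b,(170,130))
cv2.imwrite('pics/n1.png',cv2.cvtColor(cv2.resize(np.hstack([a,b]),None,fx=2.35,fy=2.35,interpolation=2),cv2.COLOR_RGB2BGR))
E
```

```text
2.2667 [0.5021 0.0983 0.1395] -0.0001837502713783348 [ 0.0642 -0.0176  0.1467] [-0.3114  0.4902  0.0394  2.1673 -0.0404  0.4871 -1.9273]
shift [ 0.0255  0.0009 -0.0005] turn [0.0003 0.0006 0.0023]
```

View pics/n1.png

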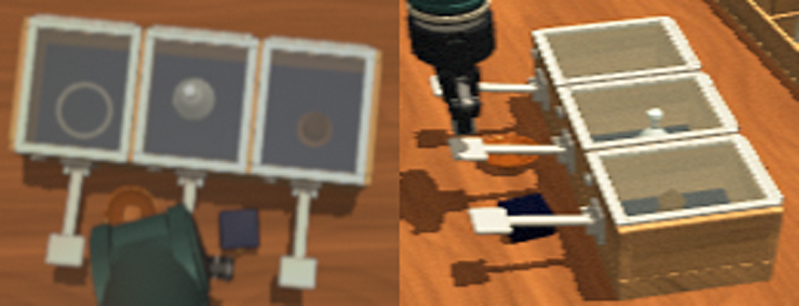

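The shut fingertips stand right over the middle pad (side zoom about (465,145)); everything else is undisturbed. Descending slowly to contact.

>>> jog_arm --plan '[[[0.005,0.001,0,0,0,0,1],[0.01,0.001,0,0,0,0,1],[0.014,0.001,0,0,0,0,1],[0.017,0.001,0,0,0,0,1],[0.02,0.001,0,0,0,0,1],[0.022,0.001,0,0,0,0,1],[0.024,0.001,0,0,0,0,1],[0.026,0.001,0,0,0,0,1],[0.028,0.001,0,0,0,0,1],[0.03,0.001,0,0,0,0,1]]]'

```text
t: 3.2
position: [0.503, 0.098, 0.1108]
orientation: [1.294, 1.153, -1.296]
wrist_force: [-3.2, 0.3, 6.8]
opening: 0.0003
```

>>> jog_arm --plan '[[[0.002,0,0,0,0,0,1],[0.005,0,0,0,0,0,1],[0.008,0,0,0,0,0,1],[0.011,0,0,0,0,0,1],[0.014,0,0,0,0,0,1],[0.017,0,0,0,0,0,1],[0.02,0,0,0,0,0,1],[0.023,0,0,0,0,0,1],[0.026,0,0,0,0,0,1],[0.028,0,0,0,0,0,1]]]'

```text
t: 4.03
position: [0.5009, 0.0982, 0.0827]
orientation: [1.291, 1.156, -1.299]
wrist_force: [-3.2, -0.7, 6.1]
opening: -0.0001
```

>>> jog_arm --plan '[[[0.002,0.001,0,0,0,0,1],[0.004,0.001,0,0,0,0,1],[0.006,0.001,0,0,0,0,1],[0.0075,0.001,0,0,0,0,1],[0.009,0.001,0,0,0,0,1],[0.01,0.001,0,0,0,0,1]]]'

```text
t: 4.53
position: [0.5021, 0.0981, 0.0726]
orientation: [1.291, 1.156, -1.298]
wrist_force: [-1.3, -0.8, 3.6]
opening: 0.0002
```

>>> jog_arm --plan '[[[0.001,0,0,0,0,0,1],[0.002,0,0,0,0,0,1],[0.003,0,0,0,0,0,1],[0.003,0,0,0,0,0,1]]]'

```text
t: 4.87
position: [0.5023, 0.0981, 0.0713]
orientation: [1.292, 1.156, -1.298]
wrist_force: [-5.1, -0.5, 21.0]
opening: 0.0
```

On the stop (21 N). Holding with a small downward bias while checking.

>>> jog_arm --plan '[[[0.0015,0,0,0,0,0,1],[0.0015,0,0,0,0,0,1],[0.0015,0,0,0,0,0,1],[0.0015,0,0,0,0,0,1],[0.0015,0,0,0,0,0,1],[0.0015,0,0,0,0,0,1],[0.0015,0,0,0,0,0,1],[0.0015,0,0,0,0,0,1],[0.0015,0,0,0,0,0,1],[0.0015,0,0,0,0,0,1]]]'

```text
t: 5.7
position: [0.5023, 0.0981, 0.0714]
orientation: [1.292, 1.155, -1.298]
wrist_force: [-4.1, 0.1, 20.5]
opening: -0.0
```

```bash
python3 - <<'E'
from h import *
a=camera('top')[120:250,140:310];b=camera('side')[95:245,195:325]
b=cv2.resize(b,(170,130))
cv2.imwrite('pics/n2.png',cv2.cvtColor(cv2.resize(np.hstack([a,b]),None,fx=2.35,fy=2.35,interpolation=2),cv2.COLOR_RGB2BGR))
s=get_state();print(s['t'],s['position'],s['wrist_force'],s['qpos'])
E
```

```text
5.8 [0.50228215 0.09810713 0.07137549] [-4.3334253  -0.47762087 19.77246799] [-0.29834173  0.61295863  0.02430798  2.19538307 -0.04739362  0.33804652
 -1.92095901]
```

View pics/n2.png

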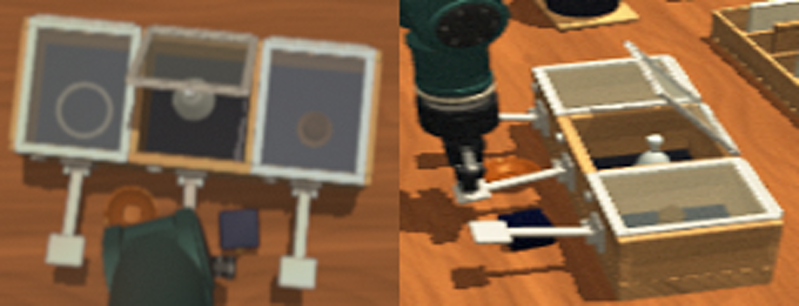

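The middle lid is open (frame raised, side zoom about (635,45)–(735,150)); the other lids are shut. Continuing the hold.

>>> jog_arm --plan '[[[0.0015,0,0,0,0,0,1],[0.0015,0,0,0,0,0,1],[0.0015,0,0,0,0,0,1],[0.0015,0,0,0,0,0,1],[0.0015,0,0,0,0,0,1],[0.0015,0,0,0,0,0,1],[0.0015,0,0,0,0,0,1],[0.0015,0,0,0,0,0,1],[0.0015,0,0,0,0,0,1],[0.0015,0,0,0,0,0,1]]]'

```text
t: 6.63
position: [0.5023, 0.0981, 0.0714]
orientation: [1.293, 1.155, -1.298]
wrist_force: [-4.6, -1.6, 19.0]
opening: 0.0003
```

>>> jog_arm --plan '[[[0.0015,0,0,0,0,0,1],[0.0015,0,0,0,0,0,1],[0.0015,0,0,0,0,0,1],[0.0015,0,0,0,0,0,1],[0.0015,0,0,0,0,0,1],[0.0015,0,0,0,0,0,1],[0.0015,0,0,0,0,0,1],[0.0015,0,0,0,0,0,1],[0.0015,0,0,0,0,0,1],[0.0015,0,0,0,0,0,1]]]'

```text
t: 7.47
position: [0.5023, 0.0981, 0.0713]
orientation: [1.293, 1.155, -1.298]
wrist_force: [-3.9, -0.9, 20.1]
opening: 0.0001
```

>>> jog_arm --plan '[[[0.0015,0,0,0,0,0,1],[0.0015,0,0,0,0,0,1],[0.0015,0,0,0,0,0,1],[0.0015,0,0,0,0,0,1],[0.0015,0,0,0,0,0,1],[0.0015,0,0,0,0,0,1],[0.0015,0,0,0,0,0,1],[0.0015,0,0,0,0,0,1]]]'

```text
t: 8.13
position: [0.5023, 0.0981, 0.0714]
orientation: [1.294, 1.155, -1.297]
wrist_force: [-3.7, -0.2, 19.1]
opening: 0.0
```

>>> jog_arm --plan '[[[0.0005,0,0,0,0,0,1],[-0.0005,0,0,0,0,0,1],[-0.0017,0,0,0,0,0,1],[-0.0029,0,0,0,0,0,1],[-0.0041,0,0,0,0,0,1],[-0.0053,0,0,0,0,0,1],[-0.0065,0,0,0,0,0,1],[-0.0077,0,0,0,0,0,1],[-0.0089,0,0,0,0,0,1],[-0.0101,0,0,0,0,0,1]]]'

```text
t: 8.97
position: [0.5017, 0.098, 0.0815]
orientation: [1.293, 1.156, -1.299]
wrist_force: [-4.0, 0.3, 3.8]
opening: 0.0
```

>>> jog_arm --plan '[[[-0.0012,0,0,0,0,0,1],[-0.0024,0,0,0,0,0,1],[-0.0036,0,0,0,0,0,1],[-0.0048,0,0,0,0,0,1],[-0.006,0,0,0,0,0,1],[-0.0072,0,0,0,0,0,1],[-0.0084,0,0,0,0,0,1],[-0.0096,0,0,0,0,0,1],[-0.0108,0,0,0,0,0,1],[-0.012,0,0,0,0,0,1]]]'

```text
t: 9.8
position: [0.5018, 0.098, 0.0937]
orientation: [1.293, 1.156, -1.298]
wrist_force: [-3.7, -0.1, 4.9]
opening: -0.0002
```

>>> jog_arm --plan '[[[-0.0012,0,0,0,0,0,1],[-0.0024,0,0,0,0,0,1],[-0.0036,0,0,0,0,0,1],[-0.0048,0,0,0,0,0,1],[-0.006,0,0,0,0,0,1],[-0.0072,0,0,0,0,0,1],[-0.0084,0,0,0,0,0,1],[-0.0096,0,0,0,0,0,1],[-0.0108,0,0,0,0,0,1],[-0.012,0,0,0,0,0,1]]]'

```text
t: 10.63
position: [0.5033, 0.0979, 0.1062]
orientation: [1.295, 1.154, -1.296]
wrist_force: [-2.0, -0.6, 5.3]
opening: -0.0004
```

>>> jog_arm --plan '[[[-0.001,0,0,0,0,0,1],[-0.002,0,0,0,0,0,1],[-0.003,0,0,0,0,0,1],[-0.004,0,0,0,0,0,1],[-0.005,0,0,0,0,0,1],[-0.006,0,0,0,0,0,1],[-0.007,0,0,0,0,0,1],[-0.008,0,0,0,0,0,1],[-0.009,0,0,0,0,0,1],[-0.01,0,0,0,0,0,1]]]'

```text
t: 11.47
position: [0.505, 0.0978, 0.1164]
orientation: [1.297, 1.151, -1.294]
wrist_force: [0.3, 1.0, 0.4]
opening: 0.0001
```

Contact is gone (0.4 N). Lifting away.

>>> jog_arm --plan '[[[-0.003,0,0,0,0,0,1],[-0.01,0,0,0,0,0,1],[-0.025,0,0,0,0,0,1],[-0.045,0,0,0,0,0,1],[-0.065,0,0.02,0,0,0,1],[-0.085,0,0.05,0,0,0,1],[-0.1,0,0.08,0,0,0,1],[-0.1,0,0.115,0,0,0,1],[-0.1,0,0.15,0,0,0,1],[-0.1,0,0.185,0,0,0,1]]]'

```text
t: 12.3
position: [0.4833, -0.0875, 0.2171]
orientation: [1.298, 1.15, -1.292]
wrist_force: [0.0, 0.5, -0.1]
opening: -0.0004
```

>>> jog_arm --plan '[[[0,0,0.03,0,0,0,1],[0,0,0.06,0,0,0,1],[0,0,0.085,0,0,0,1],[0,0,0.1,0,0,0,1],[0,0,0.1,0,0,0,1],[0,0,0.1,0,0,0,1]]]'

```text
t: 12.8
position: [0.4716, -0.1877, 0.2173]
orientation: [1.3, 1.148, -1.293]
wrist_force: [0.3, 0.3, 0.3]
opening: 0.0002
```

```bash
python3 - <<'E'
from h import *
a=camera('top')[110:260,100:320];b=camera('side')[95:245,195:325]
b=cv2.resize(b,(170,150))
cv2.imwrite('pics/n3.png',cv2.cvtColor(cv2.resize(np.hstack([a,b]),None,fx=2,fy=2,interpolation=2),cv2.COLOR_RGB2BGR))
s=get_state();print(s['t'],s['position'],s['wrist_force'])
E
```

```text
12.9 [ 0.47192551 -0.18560868  0.21709382] [-0.83188587 -0.03071508  0.14211192]
```

View pics/n3.png

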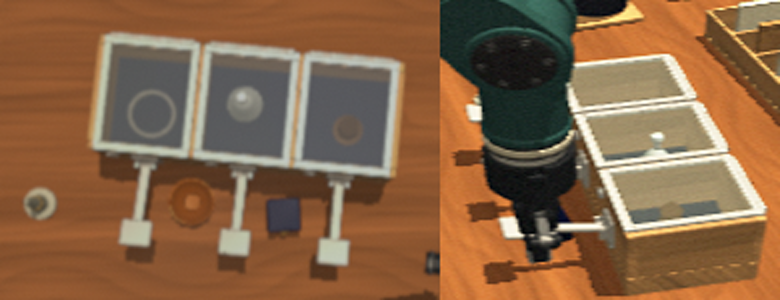

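All three lids are shut, the levers are at rest, and the bell, dish and ring box are where they were. The hand is clear, with zero wrist force.

```bash
python3 -c "
from plant import *
print(job_done())"
```

```text
the job is handed in; nothing more can be done
None
```

The bell was in the middle bay. I pressed that bay's lever down to its stop with the closed fingertips and held it there for about 3.3 s at about 20 N. I then let it up over about 3.2 s, with the lever still pressing on the finger (about 5 N) until shortly before it reached rest, and took the hand away.

- **Lid open:** a picture taken during the hold showed the middle lid raised and the other two shut.
- **At the end:** the last pictures, at 12.9 s, showed all three lids shut and the levers at rest. The bell, bangle, tower, dish, ring box and cone looked unmoved. The wrist force was near zero and the hand was well clear.
- **Not checked:** I did not look again at the loupe and gift box, but the arm never went down near them. I judged the lid angle by eye and from reaching the stop; I did not measure it.

No check failed or disagreed.

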